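# Load a loupe barrel and screw its retaining ring down

## Robot

A 6-joint arm with a two-finger parallel gripper is mounted at the origin on a cart in front of the work surface, level with it; the furniture and walls round the work are solid. World frame = base frame: x ahead of the robot, y to its left, z up, the work surface at z = 0. Lengths are in m, angles in degrees, forces in N, time in s.
With the tool pointing down it reaches from about 0.25 to 0.775 m from the base axis. Payload 8.9 kg.
Tool frame: the origin (TCP) lies at the very end of the fingers, on their centre line; the grasp point (between the pads) lies 19 mm behind it; z points along the fingers, y is the line along which they close (so a half turn about z gives the same grasp; the last joint's range is limited). The gripper opens to 85 mm and grips with 20 to 120 N. Pads are 22 mm wide; open, the fingers measure 114 mm over their backs; the gripper's body (76 mm by 85 mm) begins 54 mm behind the grasp point. The pads swing forward as they close: fully open they stand 13 mm farther back than shut.
Start: joints at [58.94, 16.656, -8.789, 64.555, 0, 82.019], TCP at [0.206, 0.483, 0.231] pointing down, gripper open.
Joint ranges: [-144.48, 144.48], [-52.06, 99.96], [-74.48, 78.29], [-112.23, 115.85], [-86.99, 84.42], [-180, 180]. Speed limits (degrees/s): [127.2, 127.2, 159.86, 180, 180, 180].

## Interface

Orientations are given as a 3x3 rotation matrix whose columns are the frame's x, y, z axes.
In Python, from station import robot gives the robot as it stands.
- The arm moves only by the shell command python3 jog.py 'ROWS' [OPENING]. ROWS is rows parted by semicolons, their numbers by spaces, 1 to 8 of them, each of 6 numbers: dx, dy, dz in m, then a rotation vector rx, ry, rz in degrees; each row shifts and turns the commanded pose from where the row before left it, along the tool's axes as they then stand; what a row does not reach is not made up. A row lasts 1/12 s, in which the tool goes at most 0.0417 m and 7.16 degrees, less where a joint would pass 70% of its speed; a pose out of reach is approached as far as the arm can. OPENING is the opening from 0.0 (shut) to 1.0 (fully open), set as the command begins (- or left out keeps the last). The fingers move at their own pace and stop on an object; the grip force is fixed at half the most. Time passes only in rows, so rows that do not move let the fingers close. It prints the time, the measured TCP pose, the force, the opening and the grip force at its end.
- robot.read_state(): the state, without advancing time (a new reading comes with each control period).
- robot.grab_frame(name): name is "side" or "top"; returns a dict with "pixels" (480x640x3 uint8, red, green, blue), "depth" (480x640 float32, m along the optical axis (not along the pixel's ray), 0 where there is no reading), "mtx" (3x3 intrinsics, pixels), "R" (3x3) and "t" (3): a world point X has camera coordinates R X + t. Camera axes: x right, y down, z forward; pixel columns grow to the right and rows downward; lengths in m; the calibration is good to about 2 mm. A picture is of the moment at which its call begins.
- robot.hand_in(): hands the job in; it is judged then, once.
The state is a dict: "t": time; "joint_pos": joint angles; "joint_velocities": joint speeds; "tau": joint torques, N m; "tcp_pos": TCP position; "tcp_rot": TCP orientation; "ft_force": force on the tool from outside, world axes, zero at the start; "wrist_torque": the same for the moment, N m; "grip_width": opening from 0.0 (shut) to 1.0 (fully open); "gripper_force": force on a finger pad.
Only numpy, scipy, OpenCV 4.12 (cv2) and the standard library are available. Lean on these libraries where they do the work, as an engineer would, in place of code of your own. Each camera call takes 0.05 s, during which the arm holds its last target. There are 200 camera calls.

## Task

Assemble the magnifier in the jig on the bench: slide the lens, then the spacer, then the filter along their lanes so that each drops flat into the barrel in that order, without lifting any of them clear of the deck. Then push the blue shuttle forward by its yellow tab until it stops over the barrel, and push the bar of its brass retaining ring round clockwise (seen from above) until it stops, so that the stack is clamped. Leave the other things on the bench where they are.

Things in the scene. Friction and masses are not known exactly. Their poses are not given: they have to be found in the camera images.
- jig: Fixed aluminium assembly jig, 40 mm high; place and yaw vary. Origin on the bench under the axis of the barrel (round well in its deck). At yaw 0 its x points away from the robot, y left, z up. Deck at z = 40 mm, spanning x -106..+50, y -116..+82 mm, with a narrower tail back to x = +140; slippery like the parts (friction 0.25). A 4 mm arc fence is behind the barrel.
- mouth (a point): Centre of the barrel's mouth, level with the deck (40 mm above the bench). The barrel is a well 50 mm in diameter and 26 mm deep; the three parts stacked fill 24 mm of it.
- barrel_floor (a point): Centre of the barrel's flat floor, 26 mm below the deck.
- lens: Lens: clear glass in a black rim, a round disc 46 mm in diameter, 8 mm thick, about 40 g. Starts flat on the deck in one of the three lanes (which one varies), 60 to 70 mm from the barrel axis. Origin: centre of its underside; z up.
- spacer: Spacer: brass disc with a 12 mm aperture in the middle, 46 mm in diameter, 8 mm thick, about 40 g; lies in another lane, in the same way. Origin: centre of its underside; z up.
- filter: Filter: orange glass in a bright aluminium rim, a disc 46 mm in diameter, 8 mm thick, about 40 g; lies in the third lane, in the same way. Origin: centre of its underside; z up.
- shuttle (a joint): Travel of the blue shuttle along the jig's -x (towards the robot), m: starts 0 to 0.014 (parked behind the barrel), 0.080 = at its stop with the retaining ring exactly over the barrel. Slides with about 7 N of friction and stays where left.
- ring (a joint): Turn of the brass retaining ring in the shuttle, rad: starts 0 to 0.35, grows clockwise seen from above, stop at 2.6 = fully down. The ring sinks 4.6 mm per rad; turning takes about 0.1 N m and it stays where left.
- ring_axis (a point): Point on the ring's axis at the height of its bar's centre line: 100 mm above the bench when the ring reads 0, 88 mm at 2.6. The ring's knurled body is 64 mm in diameter and reaches 5 mm above this point and 17 mm below.
- bar_end (a point): Centre of the red ball (13 mm diameter) at one end of the ring's bar, 66 mm from the axis: the end that points to the jig's -y (right) when the ring reads 0 and moves towards -x (the robot) from there. The bar is a round steel rod 8 mm in diameter with an equal second end across the axis; it lies at the height of ring_axis.
- nose: Black pressure ring, 43 mm outside, 33 mm inside, below the retaining ring; it moves with it and is sprung (2.5 N/mm, up to 6 mm). Its underside is 47 mm above the bench (7 mm above the deck) when the ring reads 0. With the shuttle at its stop it enters the barrel, meets the stack at a ring angle of about 1.95 rad and presses it with about 9 N at 2.6.
- loupe_done: Bystander: black eye loupe, 35 mm wide, 28 mm high, standing on the bench to the right front of the jig. Origin: centre of its underside. Leave it.
- calipers: Bystander: digital calipers, 56 by 170 by 12 mm, lying on the bench at the right. Origin: centre of the underside. Leave them.
- flux_jar: Bystander: white jar with a blue-green lid, 57 mm wide, 63 mm high, at the back right. Origin: centre of its underside. Leave it. Near it hangs the shade of the fixed desk lamp (world x 0.46 to 0.64, y -0.41 to -0.22, z 0.38 to 0.55): bring the arm to the jig round the robot's side of it.
- lane_a (a point): Outer end of the left lane on the deck, 92 mm from the barrel axis. The lane is straight, 52 mm wide between steel rails 5 mm high and 5 mm thick, and leads to the barrel; seen from the barrel it runs along (-cos a, sin a) of the jig's x, y, a = 36 degrees. Rails between neighbouring lanes begin 66 mm from the axis; nearer in, the lanes merge.
- lane_b (a point): Outer end of the middle lane on the deck, 92 mm from the barrel axis. The lane is straight, 52 mm wide between steel rails 5 mm high and 5 mm thick, and leads to the barrel; seen from the barrel it runs along (-cos a, sin a) of the jig's x, y, a = -16 degrees.
- lane_c (a point): Outer end of the right lane on the deck, 92 mm from the barrel axis. The lane is straight, 52 mm wide between steel rails 5 mm high and 5 mm thick, and leads to the barrel; seen from the barrel it runs along (-cos a, sin a) of the jig's x, y, a = -68 degrees.
- push_tab (a point): Middle of the back (+x) face of the yellow upright tab by which the shuttle is pushed: 32 mm wide in jig y, 6 mm thick, from 68 to 105 mm above the bench, this point at 85 mm. It stands 100 mm to the +y (left) side of the ring's axis and 49 mm in front of it, on an arm 58 to 68 mm above the bench that runs back under the pushing finger. The shuttle's plate tops out at 70 mm.

How it is judged:
By the outcome, as a careful person would: the job done as asked, in the order asked, and still so for the second after the job is handed in, with the robot touching nothing.
It also fails if it takes over 72 s, if anything falls off the work surface, if the arm or the gripper's body presses on something with over 40 N, if the wrist force passes 120 N, or if a joint passes its speed limit or range.

## Working session

There is one attempt and no reset: what is moved stays moved. The work goes in short steps, Python scripts to look and compute and a shell command to move; the robot and the scene stay as the last step left them, time stands still between calls to the robot, and variables do not carry over. Pictures are saved under pics/ and viewed, at most 11 in all, crops included, and the job is handed in when it is done.

```bash
ls; mkdir -p pics; python3 - <<'E'
from station import robot
import cv2,numpy as np
for n in("side","top"):
    f=robot.grab_frame(n); cv2.imwrite(f"pics/{n}0.png",f["pixels"][:,:,::-1]); np.savez(f"{n}0.npz",**f)
    print(n,f["mtx"].tolist(),f["R"].round(3).tolist(),f["t"])
s=robot.read_state();print(s["tcp_rot"],s["t"],s["tcp_pos"])
E
```

```text
jog.py
pics
station.py
side [[530.4781378625131, 0.0, 313.16038225516945], [0.0, 530.4781378625131, 241.13028461494827], [0.0, 0.0, 1.0]] [[0.888, -0.459, 0.009], [-0.233, -0.467, -0.853], [0.396, 0.756, -0.522]] [-0.61492349  0.10337554  1.01309908]
top [[622.6173926933506, 0.0, 312.09155949728637], [0.0, 622.6173926933506, 230.62198547722835], [0.0, 0.0, 1.0]] [[0.028, -1.0, -0.005], [-0.989, -0.027, -0.145], [0.145, 0.009, -0.989]] [-0.24444497  0.56124387  1.24205632]
[[-9.19956051e-01  3.92021008e-01 -6.27274739e-04]
 [ 3.92021469e-01  9.19955510e-01 -1.01328954e-03]
 [ 1.79834065e-04 -1.17808701e-03 -9.99999290e-01]] 0.1 [0.2055926  0.48263818 0.23078097]
```

View pics/top0.png

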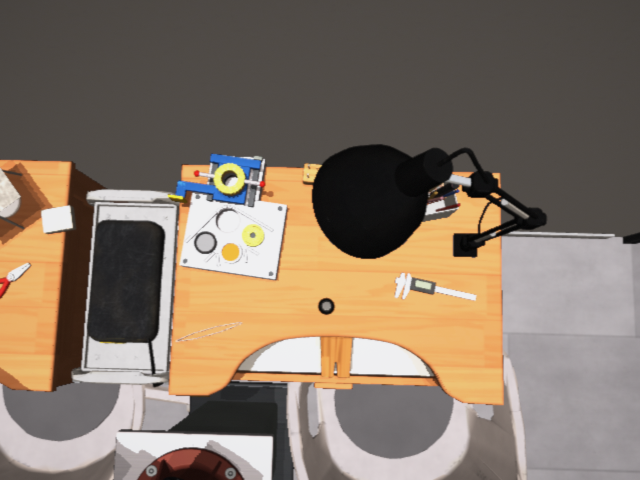

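View pics/side0.png

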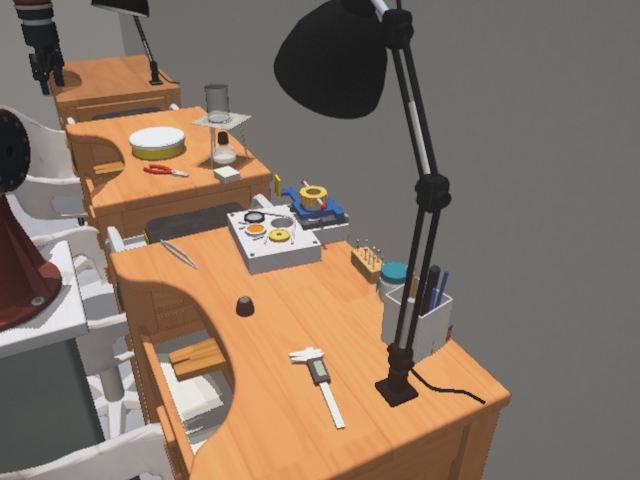

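The top view shows the jig at about (235,225): dark lens at (206,243) in the left lane, orange filter at (231,253) in the middle lane, brass spacer at (253,235) in the right lane. The barrel is at about (228,220), the ring at (230,180) and the yellow tab at (176,198). The side view confirms this layout.

```bash
python3 - <<'E'
import cv2,numpy as np
for n,(x,y,w,h) in {"top":(165,145,135,140),"side":(215,165,145,110)}.items():
    p=np.load(n+"0.npz")["pixels"][y:y+h,x:x+w,::-1]
    k=4 if n=="top" else 5
    cv2.imwrite(f"pics/{n}_crop.png",cv2.resize(p,None,fx=k,fy=k,interpolation=cv2.INTER_CUBIC))
E
```

```text
(no output)
```

View pics/top_crop.png

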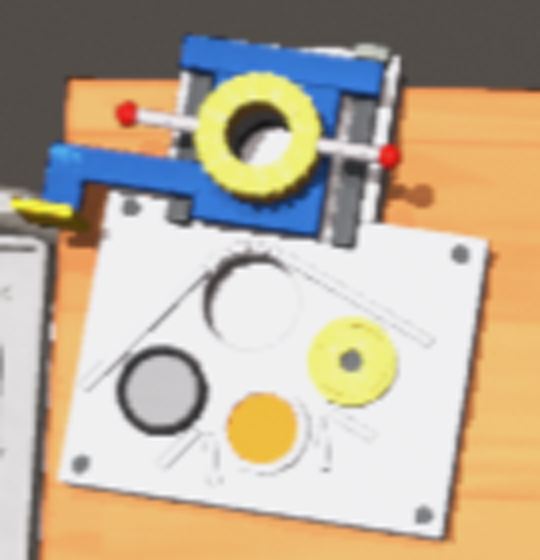

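View pics/side_crop.png

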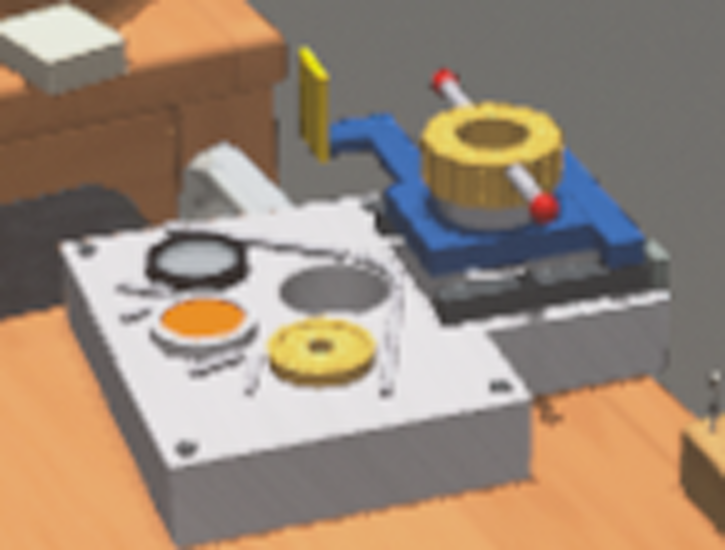

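```bash
cat > h.py <<'E'
import cv2,numpy as np
def P(f): return f["mtx"]@np.c_[f["R"],f["t"]]
def full(n,c):
    k,o=(4,(165,145)) if n=="top" else (5,(215,165))
    return (np.array(c)+.5)/k-.5+o
def tri(a,b):
    T,S=np.load("top0.npz"),np.load("side0.npz")
    X=cv2.triangulatePoints(P(T),P(S),full("top",a).astype(float),full("side",b).astype(float)).ravel()
    return X[:3]/X[3]
def ray(n,c,z):  # intersect with height z
    f=np.load(n+"0.npz"); d=f["R"].T@np.linalg.inv(f["mtx"])@np.r_[full(n,c),1]; o=-f["R"].T@f["t"]
    return (o+d*(z-o[2])/d[2])[:2]
E
python3 - <<'E'
from h import *
pts={"RF":((424,515),(185,448)),"RB":((460,254),(500,386)),"LF":((81,464),(86,250)),"mouth":((253,303),(337,292)),"lens":((162,390),(197,259)),"filter":((262,428),(204,319)),"spacer":((351,361),(322,345)),"ballL":((127,113),(446,80)),"ballR":((389,156),(545,207))}
Z=dict(lens=.048,filter=.048,spacer=.048,ballL=.099,ballR=.099)
for k,(a,b) in pts.items():
    z=Z.get(k,.04); print(k,tri(a,b).round(4),ray("top",a,z).round(4),ray("side",b,z).round(4))
# tab
print("tab top edge L,R",ray("top",(12,212),.105),ray("top",(72,214),.105), "side",ray("side",(302,48),.105),ray("side",(326,78),.105))
print("tab back-edge",ray("top",(12,200),.105),ray("top",(72,208),.105))
E
```

```text
RF [ 0.477  -0.1465  0.0403] [ 0.4774 -0.1467] [ 0.4765 -0.146 ]
RB [ 0.6129 -0.1601  0.0398] [ 0.6131 -0.1602] [ 0.6124 -0.1603]
LF [0.4985 0.0301 0.0396] [0.4986 0.0299] [0.4979 0.0295]
mouth [ 0.5851 -0.054   0.0382] [ 0.5845 -0.0542] [ 0.5844 -0.057 ]
lens [ 0.537  -0.0104  0.0455] [ 0.537 -0.011] [ 0.535  -0.0147]
filter [ 0.519  -0.0627  0.046 ] [ 0.5189 -0.063 ] [ 0.5176 -0.0659]
spacer [ 0.5548 -0.1068  0.0468] [ 0.5546 -0.1069] [ 0.5541 -0.1086]
ballL [0.6689 0.0043 0.1004] [0.6692 0.0046] [0.6704 0.0069]
ballR [ 0.6506 -0.1269  0.1001] [ 0.6508 -0.1269] [ 0.6515 -0.1251]
tab top edge L,R [0.61628199 0.05734998] [0.61608411 0.02768848] side [0.61975582 0.05704043] [0.61618899 0.02172922]
tab back-edge [0.6223053  0.05772286] [0.61909392 0.02786423]
```

```bash
cat >> h.py <<'E'
yaw=np.radians(-6.5); M=np.array([.585,-.0535])
XJ=np.array([np.cos(yaw),np.sin(yaw)]); YJ=np.array([-np.sin(yaw),np.cos(yaw)])
def J(x,y): return M+x*XJ+y*YJ
def lane(a,r): a=np.radians(a); return J(-r*np.cos(a),r*np.sin(a))
def go(xy,z,yy=None):
    "tool-frame shift to world xy,z, and rz (deg) bringing tool y to yaw yy (mod 180)"
    from station import robot
    s=robot.read_state(); R=np.array(s["tcp_rot"]); d=R.T@(np.r_[xy,z]-s["tcp_pos"])
    cur=np.degrees(np.arctan2(R[1,1],R[0,1]))
    rz=None if yy is None else (cur-yy+90)%180-90
    print("t",s["t"],"d",d.round(4),"rz",rz,"yaw",cur.round(1),"tcp",np.round(s["tcp_pos"],4),"j6",s["joint_pos"][5],"F",np.round(s["ft_force"],1),"w",s["grip_width"])
E
r='-.0325 -.022 0 0 0 0'
python3 jog.py '-.0325 -.022 0 0 0 0;-.0325 -.022 0 0 0 0;-.0325 -.022 0 0 0 0;-.0325 -.022 0 0 0 0;-.0325 -.022 0 0 0 0;-.0325 -.022 0 0 0 0;-.0325 -.022 0 0 0 0' 0.19
python3 jog.py '-.0325 -.022 0 0 0 0;-.0325 -.022 0 0 0 0;-.0325 -.022 0 0 0 0;-.0325 -.022 0 0 0 0;-.0325 -.022 0 0 0 0;-.0325 -.022 0 0 0 0;-.0325 -.022 0 0 0 0'
python3 jog.py '0 0 .02 0 0 6.5;0 0 .02 0 0 6.5;0 0 .02 0 0 6.5;0 0 0.02 0 0 0;0 0 0 0 0 0'
python3 -c "
from h import *
go(lane(36,.108),.06,47.5)"
```

```text
t: 0.68
tcp_pos: [0.3551, 0.2504, 0.2312]
tcp_rot: [[-0.92, 0.392, -0.0], [0.392, 0.92, -0.0], [0.0, -0.0, -1.0]]
ft_force: [0.2, 0.3, -0.6]
grip_width: 0.191
gripper_force: 0.0
t: 1.27
tcp_pos: [0.5042, 0.0193, 0.2311]
tcp_rot: [[-0.92, 0.392, -0.0], [0.392, 0.92, 0.0], [0.0, -0.0, -1.0]]
ft_force: [0.2, 0.8, -0.0]
grip_width: 0.19
gripper_force: 0.0
t: 1.68
tcp_pos: [0.501, 0.0213, 0.1478]
tcp_rot: [[-0.736, 0.677, -0.006], [0.677, 0.736, 0.001], [0.005, -0.004, -1.0]]
ft_force: [-0.3, -0.6, -0.8]
grip_width: 0.188
gripper_force: 0.0
t 1.6833 d [-0.0049  0.0019  0.0878] rz -0.10812625083087823 yaw 47.4 tcp [0.501  0.0213 0.1478] j6 36.689608399686115 F [-0.3 -0.6 -0.8] w 0.18808795814524135
```

```bash

python3 jog.py '-.004 .002 .03 0 0 0;0 0 .03 0 0 0;0 0 .028 0 0 0;0 0 .005 0 0 0;0 0 .005 0 0 0;0 0 .004 0 0 0;0 0 0 0 0 0'
python3 - <<'E'
from h import *
go(lane(36,.108),.043,47.5)
from station import robot
for n in("side","top"):
    f=robot.grab_frame(n); x,y,w,h=(210,130,130,150) if n=="side" else (165,145,135,150)
    cv2.imwrite(f"pics/{n}1.png",cv2.resize(f["pixels"][y:y+h,x:x+w,::-1],None,fx=4,fy=4,interpolation=2))
a,b=[cv2.imread(f"pics/{n}1.png") for n in("side","top")]
b=b[:,:270];cv2.imwrite("pics/both1.png",np.hstack([a[:600],cv2.copyMakeBorder(b,0,0,0,0,0)]))
E
```

```text
t: 2.27
tcp_pos: [0.5087, 0.02, 0.0502]
tcp_rot: [[-0.737, 0.676, 0.001], [0.676, 0.737, -0.0], [-0.001, 0.001, -1.0]]
ft_force: [-0.7, 0.6, 0.2]
grip_width: 0.185
gripper_force: 0.0
t 2.2667 d [ 0.0021 -0.0027  0.0072] rz -0.06090649530018766 yaw 47.4 tcp [0.5087 0.02   0.0502] j6 36.58079952065862 F [-0.7  0.6  0.2] w 0.1854647701926297
```

View pics/both1.png

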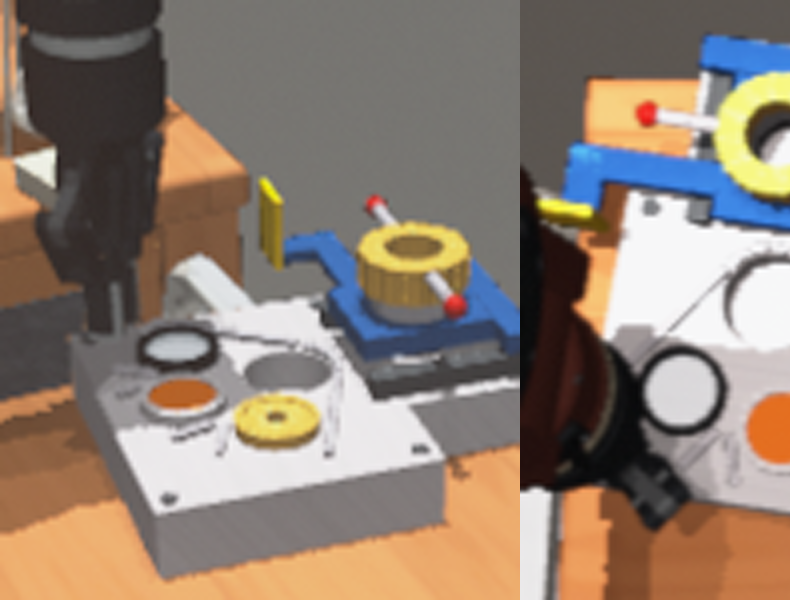

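The fingers stand just behind the lens (side crop: fingertips at about (110,335), lens at (178,345)). I lower them and push.

```bash

python3 jog.py '.001 -.0025 .003 0 0 0;0 0 .003 0 0 0;0 0 .0015 0 0 0;0 0 0 0 0 0'
python3 jog.py '-.006 0 0 0 0 0;-.006 0 0 0 0 0;-.006 0 0 0 0 0;-.006 0 0 0 0 0;-.006 0 0 0 0 0;-.006 0 0 0 0 0;-.006 0 0 0 0 0;-.006 0 0 0 0 0'
python3 -c "
from h import *
go(lane(36,.031),.0427,47.5)"
```

```text
t: 2.7
tcp_pos: [0.5053, 0.0188, 0.0416]
tcp_rot: [[-0.736, 0.677, -0.0], [0.677, 0.736, 0.0], [0.0, -0.0, -1.0]]
ft_force: [0.3, 0.2, -0.1]
grip_width: 0.189
gripper_force: 0.0
t: 3.37
tcp_pos: [0.5414, -0.0141, 0.0418]
tcp_rot: [[-0.736, 0.677, 0.0], [0.677, 0.736, 0.0], [-0.0, 0.0, -1.0]]
ft_force: [-0.7, -0.4, -0.9]
grip_width: 0.192
gripper_force: 0.0
t 3.3667 d [-0.0278  0.0005 -0.0009] rz -0.08495514387675485 yaw 47.4 tcp [ 0.5414 -0.0141  0.0418] j6 33.357728840704624 F [-0.7 -0.4 -0.9] w 0.19183514289317
```

```bash

python3 jog.py '-.005 0 0 0 0 0;-.005 0 0 0 0 0;-.005 0 0 0 0 0;-.005 0 0 0 0 0;-.004 0 0 0 0 0;-.004 0 0 0 0 0;0 0 0 0 0 0;0 0 0 0 0 0'
python3 - <<'E'
from h import *
go(lane(36,.031),.0427,47.5)
from station import robot
f=robot.grab_frame("side"); x,y,w,h=(225,150,120,120)
a=cv2.resize(f["pixels"][y:y+h,x:x+w,::-1],None,fx=5,fy=5,interpolation=2)
cv2.imwrite("pics/s2.png",a)
E
```

```text
t: 4.03
tcp_pos: [0.5615, -0.0326, 0.0418]
tcp_rot: [[-0.736, 0.677, -0.0], [0.677, 0.736, 0.0], [0.0, 0.0, -1.0]]
ft_force: [-0.1, 0.1, -0.1]
grip_width: 0.19
gripper_force: 0.0
t 4.0333 d [-0.0004  0.0005 -0.0009] rz -0.0901206650873263 yaw 47.4 tcp [ 0.5615 -0.0326  0.0418] j6 31.815796452633442 F [-0.1  0.1 -0.1] w 0.19021501109004937
```

View pics/s2.png

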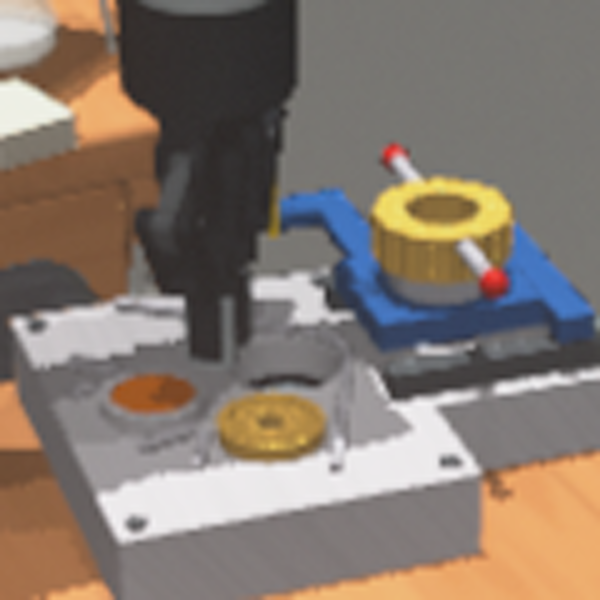

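The lens rim is seen low inside the well near (285,380), and it has left the deck. I go on to the spacer and check the well on the way.

```bash

python3 jog.py '.006 0 -.02 0 0 0;0 0 -.03 0 0 0;0 0 -.03 0 0 7;0 0 0 0 0 7;0 0 0 0 0 7;0 0 0 0 0 7;0 0 0 0 0 7;0 0 0 0 0 7'
python3 jog.py '0 0 0 0 0 7;0 0 0 0 0 7;0 0 0 0 0 7;0 0 0 0 0 7;0 0 0 0 0 6;-.03 .01 0 0 0 0;-.04 .01 0 0 0 0;-.04 .01 0 0 0 0'
python3 jog.py '0 0 0 0 0 0'
python3 - <<'E'
from h import *
go(lane(-68,.106),.0427,-28.5)
from station import robot
f=robot.grab_frame("side"); np.savez("side_l.npz",**f); x,y,w,h=(225,170,120,90)
a=cv2.resize(f["pixels"][y:y+h,x:x+w,::-1],None,fx=5,fy=5,interpolation=2)
cv2.imwrite("pics/s3.png",a)
E
```

```text
t: 4.75
tcp_pos: [0.5568, -0.0282, 0.1219]
tcp_rot: [[-0.089, 0.996, -0.0], [0.996, 0.089, 0.0], [0.0, -0.0, -1.0]]
ft_force: [-0.5, -0.1, 0.1]
grip_width: 0.195
gripper_force: 0.0
t: 5.42
tcp_pos: [0.5304, -0.1396, 0.1218]
tcp_rot: [[0.476, 0.879, 0.0], [0.879, -0.476, 0.0], [0.0, 0.0, -1.0]]
ft_force: [0.7, -0.0, -0.5]
grip_width: 0.189
gripper_force: 0.0
t: 5.5
tcp_pos: [0.5294, -0.1451, 0.1219]
tcp_rot: [[0.482, 0.876, -0.0], [0.876, -0.482, -0.002], [-0.002, 0.001, -1.0]]
ft_force: [-0.6, 0.2, 0.3]
grip_width: 0.192
gripper_force: 0.0
t 5.5 d [0.0012 0.0051 0.0792] rz -0.3411992848825349 yaw -28.8 tcp [ 0.5294 -0.1451  0.1219] j6 95.96577508796575 F [-0.6  0.2  0.3] w 0.19180385591145177
```

View pics/s3.png

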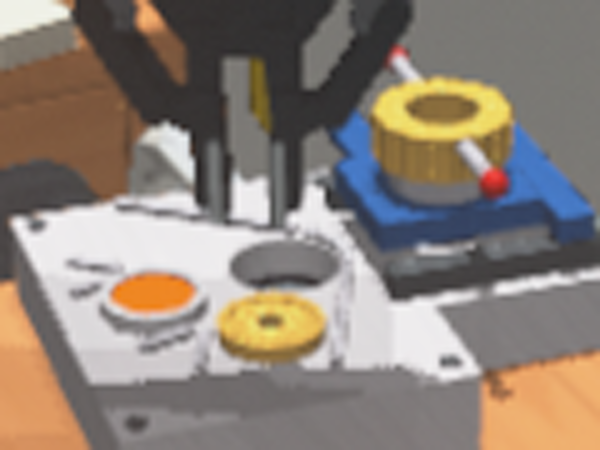

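The lens lies low in the well, with its dark rim level near (290,275). I lower behind the spacer and check the well depth from the top camera.

```bash

cat >> h.py <<'E'
def well(n):
    from station import robot
    f=robot.grab_frame(n); v,u=np.mgrid[:480,:640]; d=f["depth"]; 
    C=np.stack([u,v,np.ones_like(u)],-1)@np.linalg.inv(f["mtx"]).T*d[...,None]
    W=(C-f["t"])@f["R"]; m=(d>0)&(np.hypot(W[...,0]-M[0],W[...,1]-M[1])<.017)&(W[...,2]<.06)
    w=W[m]; 
    if len(w)<8: return print(n,"few",len(w))
    A=np.c_[w[:,:2]-M,np.ones(len(w))]; c=np.linalg.lstsq(A,w[:,2],rcond=None)[0]
    print(n,len(w),"z",np.percentile(w[:,2],[5,50,95]).round(4),"plane",c.round(3))
E
python3 -c "
from h import *
well('top');well('side')"
python3 jog.py '0 .0025 .03 0 0 0;0 .0025 .03 0 0 0;.001 0 .01 0 0 0;0 0 .006 0 0 0;0 0 .003 0 0 0;0 0 0 0 0 0'
python3 -c "
from h import *
go(lane(-68,.106),.0417,-28.5)"
```

```text
top few 0
side 11 z [0.0177 0.0195 0.022 ] plane [-0.063 -0.173  0.022]
t: 6.15
tcp_pos: [0.5359, -0.1404, 0.0432]
tcp_rot: [[0.478, 0.879, 0.0], [0.879, -0.478, 0.0], [0.0, 0.0, -1.0]]
ft_force: [-0.4, -0.1, 0.1]
grip_width: 0.188
gripper_force: 0.0
t 6.15 d [-0.0062  0.0017  0.0015] rz -0.02599574361300938 yaw -28.5 tcp [ 0.5359 -0.1404  0.0432] j6 96.28518208462498 F [-0.4 -0.1  0.1] w 0.18826494847872852
```

```bash

python3 jog.py '0 .002 .0015 0 0 0;0 0 0 0 0 0;.006 0 0 0 0 0;.006 0 0 0 0 0;.006 0 0 0 0 0;.006 0 0 0 0 0;.006 0 0 0 0 0;.006 0 0 0 0 0'
python3 jog.py '.005 0 0 0 0 0;.005 0 0 0 0 0;.005 0 0 0 0 0;.005 0 0 0 0 0;.005 0 0 0 0 0;.004 0 0 0 0 0;.003 0 0 0 0 0;0 0 0 0 0 0'
python3 -c "
from h import *
go(lane(-68,.031),.0417,-28.5)"
```

```text
t: 6.82
tcp_pos: [0.555, -0.1096, 0.0413]
tcp_rot: [[0.478, 0.878, 0.0], [0.878, -0.478, -0.0], [0.0, 0.0, -1.0]]
ft_force: [-0.9, 0.1, 0.6]
grip_width: 0.188
gripper_force: 0.1
t: 7.48
tcp_pos: [0.5702, -0.0817, 0.0413]
tcp_rot: [[0.478, 0.878, 0.0], [0.878, -0.478, 0.0], [0.0, 0.0, -1.0]]
ft_force: [-0.4, 0.9, -1.6]
grip_width: 0.189
gripper_force: 0.0
t 7.4833 d [ 0.0008 -0.0004 -0.0004] rz -0.048702099739699634 yaw -28.5 tcp [ 0.5702 -0.0817  0.0413] j6 103.12364609542719 F [-0.4  0.9 -1.6] w 0.188703092812443
```

```bash

python3 jog.py '.001 0 0 0 0 0;-.006 0 -.02 0 0 0;0 0 -.03 0 0 0;0 0 -.03 0 0 7;0 0 0 0 0 7;0 0 0 0 0 7;0 0 0 0 0 7;0 0 0 0 0 7'
python3 jog.py '0 0 0 0 0 7;0 0 0 0 0 7;0 0 0 0 0 3;-.028 -.008 0 0 0 0;-.028 -.008 0 0 0 0;-.028 -.008 0 0 0 0;0 0 0 0 0 0;0 0 0 0 0 0'
python3 - <<'E'
from h import *
go(lane(-16,.110),.0417,-80.5)
well('side');well('top')
from station import robot
f=robot.grab_frame("side"); x,y,w,h=(225,170,120,90)
cv2.imwrite("pics/s4.png",cv2.resize(f["pixels"][y:y+h,x:x+w,::-1],None,fx=5,fy=5,interpolation=2))
E
```

```text
t: 8.15
tcp_pos: [0.5675, -0.0869, 0.1216]
tcp_rot: [[0.898, 0.439, 0.0], [0.439, -0.898, -0.0], [0.0, 0.0, -1.0]]
ft_force: [-0.6, 1.1, 0.7]
grip_width: 0.191
gripper_force: 0.0
t: 8.82
tcp_pos: [0.4795, -0.0766, 0.1215]
tcp_rot: [[0.987, 0.163, -0.0], [0.163, -0.987, 0.0], [-0.0, -0.0, -1.0]]
ft_force: [1.4, 0.9, 0.3]
grip_width: 0.188
gripper_force: 0.0
t 8.8167 d [-0.0022 -0.0054  0.0798] rz -0.11390115885103569 yaw -80.6 tcp [ 0.4795 -0.0766  0.1215] j6 152.90734573241997 F [1.4 0.9 0.3] w 0.18767822724208857
side 64 z [0.0237 0.0278 0.0292] plane [-0.013 -0.056  0.028]
top few 0
```

View pics/s4.png

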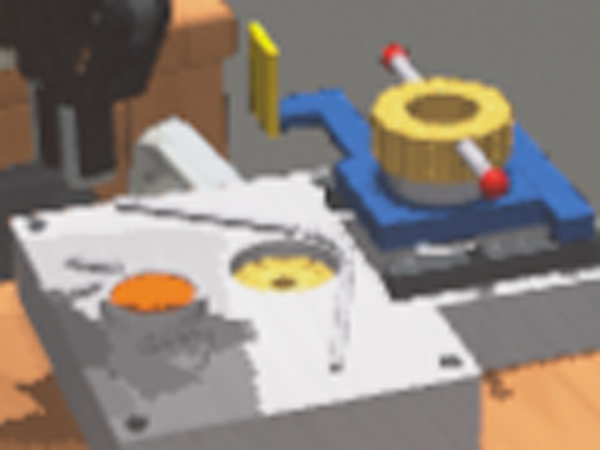

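The brass spacer lies flat in the well at (285,272), with its top at about 29 mm (30 mm expected). Next is the filter, at (153,292) in the middle lane.

```bash

python3 jog.py '-.003 -.0055 .03 0 0 0;0 0 .03 0 0 0;0 0 .01 0 0 0;0 0 .007 0 0 0;0 0 .003 0 0 0;0 0 0 0 0 0'
python3 -c "
from h import *
go(lane(-16,.031),.0417,-80.5)"
```

```text
t: 9.47
tcp_pos: [0.4775, -0.0719, 0.0412]
tcp_rot: [[0.987, 0.164, 0.0], [0.164, -0.987, -0.0], [0.0, 0.0, -1.0]]
ft_force: [0.3, 0.5, -0.8]
grip_width: 0.193
gripper_force: 0.0
t 9.4667 d [ 0.0781 -0.0005 -0.0005] rz -0.07923695392527463 yaw -80.6 tcp [ 0.4775 -0.0719  0.0412] j6 153.33446865703198 F [ 0.3  0.5 -0.8] w 0.1927918304488203
```

```bash

python3 jog.py '.006 0 0 0 0 0;.006 0 0 0 0 0;.006 0 0 0 0 0;.006 0 0 0 0 0;.006 0 0 0 0 0;.006 0 0 0 0 0;.006 0 0 0 0 0;.006 0 0 0 0 0'
python3 jog.py '.005 0 0 0 0 0;.005 0 0 0 0 0;.005 0 0 0 0 0;.005 0 0 0 0 0;.005 0 0 0 0 0;.004 0 0 0 0 0;0 0 0 0 0 0;0 0 0 0 0 0'
python3 -c "
from h import *
go(lane(-16,.031),.0417,-80.5)"
python3 jog.py '.001 0 0 0 0 0;0 0 0 0 0 0;-.01 0 -.015 0 0 0;-.03 0 -.03 0 0 0;-.03 0 -.03 0 0 0;0 0 -.03 0 0 0;0 0 0 0 0 0'
python3 - <<'E'
from h import *
go(J(.049,.1),.075,-96.5)
well('side');well('top')
from station import robot
f=robot.grab_frame("side"); x,y,w,h=(225,170,120,90)
cv2.imwrite("pics/s5.png",cv2.resize(f["pixels"][y:y+h,x:x+w,::-1],None,fx=5,fy=5,interpolation=2))
E
```

```text
t: 10.13
tcp_pos: [0.5249, -0.0637, 0.0413]
tcp_rot: [[0.986, 0.164, -0.0], [0.164, -0.986, 0.0], [-0.0, -0.0, -1.0]]
ft_force: [0.8, 0.5, 0.1]
grip_width: 0.188
gripper_force: 0.0
t: 10.8
tcp_pos: [0.5529, -0.0591, 0.0412]
tcp_rot: [[0.986, 0.164, -0.0], [0.164, -0.986, -0.0], [-0.0, 0.0, -1.0]]
ft_force: [-0.5, -0.4, -0.3]
grip_width: 0.189
gripper_force: 0.0
t 10.8 d [ 0.0016 -0.0002 -0.0005] rz -0.06943009658289157 yaw -80.6 tcp [ 0.5529 -0.0591  0.0412] j6 156.93971067539619 F [-0.5 -0.4 -0.3] w 0.18938046939971104
t: 11.38
tcp_pos: [0.487, -0.0711, 0.1503]
tcp_rot: [[0.987, 0.163, 0.006], [0.163, -0.987, -0.002], [0.006, 0.003, -1.0]]
ft_force: [2.7, -0.9, 1.0]
grip_width: 0.186
gripper_force: 0.0
t 11.3833 d [ 0.1736 -0.0844  0.076 ] rz 15.871395081685094 yaw -80.6 tcp [ 0.487  -0.0711  0.1503] j6 153.80418092226464 F [ 2.7 -0.9  1. ] w 0.18559398605183536
side 83 z [0.0334 0.035  0.0366] plane [-0.011 -0.029  0.035]
top 18 z [0.0318 0.0364 0.0387] plane [ 0.062 -0.032  0.035]
```

View pics/s5.png

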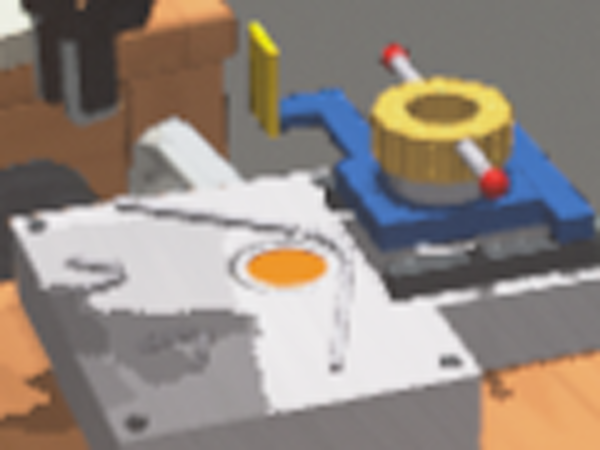

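The filter sits flat in the well at (287,267), with its top at about 36 mm. Next I close the fingers, turn the wrist back and go behind the yellow tab.

```bash

python3 jog.py '0 0 0 0 0 -7;0 0 0 0 0 -7;0 0 0 0 0 -7;0 0 0 0 0 -7;0 0 0 0 0 -7;0 0 0 0 0 -7;0 0 0 0 0 -7;0 0 0 0 0 -7' 0
python3 jog.py '0 0 0 0 0 -7;0 0 0 0 0 -7;0 0 0 0 0 -7;0 0 0 0 0 -7;0 0 0 0 0 -7;0 0 0 0 0 -7;0 0 0 0 0 -7;0 0 0 0 0 -7'
python3 jog.py '0 0 0 0 0 -7;0 0 0 0 0 -7;0 0 0 0 0 -7;0 0 0 0 0 -7;0 0 0 0 0 -7;0 0 0 0 0 -7;0 0 0 0 0 -7;0 0 0 0 0 -3'
python3 jog.py '-.024 .0215 0 0 0 0;-.024 .0215 0 0 0 0;-.024 .0215 0 0 0 0;-.024 .0215 0 0 0 0;-.024 .0215 0 0 0 0;-.024 .0215 0 0 0 0;0 0 0 0 0 0;0 0 0 0 0 0'
python3 -c "
from h import *
go(J(.050,.1),.078,83.5)"
```

```text
t: 12.2
tcp_pos: [0.4852, -0.0699, 0.1437]
tcp_rot: [[0.41, 0.912, -0.003], [0.912, -0.41, 0.001], [-0.0, -0.003, -1.0]]
ft_force: [0.3, -0.6, 0.5]
grip_width: 0.002
gripper_force: 0.0
t: 12.87
tcp_pos: [0.4851, -0.0699, 0.1437]
tcp_rot: [[-0.527, 0.85, -0.003], [0.85, 0.527, 0.001], [0.002, -0.002, -1.0]]
ft_force: [-0.3, -0.6, -0.3]
grip_width: -0.0
gripper_force: 0.0
t: 13.53
tcp_pos: [0.4852, -0.0699, 0.1437]
tcp_rot: [[-0.994, 0.107, -0.003], [0.107, 0.994, 0.001], [0.003, 0.0, -1.0]]
ft_force: [-0.7, 0.1, -0.5]
grip_width: 0.002
gripper_force: 0.0
t: 14.2
tcp_pos: [0.6437, 0.0427, 0.1426]
tcp_rot: [[-0.994, 0.113, -0.003], [0.113, 0.994, 0.0], [0.003, -0.0, -1.0]]
ft_force: [-0.9, -0.9, -0.2]
grip_width: 0.0
gripper_force: 0.0
t 14.2 d [-0.0028 -0.0022  0.0646] rz 0.03710069056877785 yaw 83.5 tcp [0.6437 0.0427 0.1426] j6 3.7664325036081308 F [-0.9 -0.9 -0.2] w 3.2237911236625047e-06
```

```bash

python3 jog.py '-.003 -.002 .02 0 0 0;0 0 .02 0 0 0;0 0 .015 0 0 0;0 0 .009 0 0 0;0 0 0 0 0 0'
python3 jog.py '.005 0 0 0 0 0;.005 0 0 0 0 0;.006 0 0 0 0 0;.006 0 0 0 0 0;.006 0 0 0 0 0;0 0 0 0 0 0'
python3 -c "
from h import *
go(J(-.0536+.011,.1),.078,83.5)"
```

```text
t: 14.62
tcp_pos: [0.6439, 0.0386, 0.0785]
tcp_rot: [[-0.993, 0.115, -0.005], [0.115, 0.993, 0.0], [0.005, -0.0, -1.0]]
ft_force: [-0.6, 0.6, 0.3]
grip_width: 0.003
gripper_force: 0.0
t: 15.12
tcp_pos: [0.6189, 0.0422, 0.0825]
tcp_rot: [[-0.993, 0.114, 0.003], [0.114, 0.993, -0.0], [-0.003, -0.0, -1.0]]
ft_force: [3.5, -0.6, -1.8]
grip_width: 0.0
gripper_force: 1.1
t 15.1167 d [0.0655 0.001  0.0043] rz -0.07429090674042982 yaw 83.4 tcp [0.6189 0.0422 0.0825] j6 3.738836262388251 F [ 3.5 -0.6 -1.8] w 0.0002442945358160641
```

```bash

python3 jog.py '.007 0 .001 0 0 0;.007 0 .001 0 0 0;.007 0 .001 0 0 0;.007 0 0 0 0 0;.007 0 0 0 0 0;.006 0 0 0 0 0;.005 0 0 0 0 0;.003 0 0 0 0 0'
python3 jog.py '.003 0 0 0 0 0;.003 0 0 0 0 0;.003 0 0 0 0 0;.002 0 0 0 0 0;0 0 0 0 0 0'
python3 -c "
from h import *
go(J(-.038,.1),.08,83.5)"
```

```text
t: 15.78
tcp_pos: [0.5723, 0.0479, 0.0803]
tcp_rot: [[-0.993, 0.114, 0.006], [0.114, 0.993, -0.0], [-0.006, 0.001, -1.0]]
ft_force: [7.5, 0.5, 2.9]
grip_width: 0.001
gripper_force: 3.6
t: 16.2
tcp_pos: [0.5613, 0.0492, 0.0802]
tcp_rot: [[-0.993, 0.114, 0.006], [0.114, 0.993, -0.0], [-0.006, 0.001, -1.0]]
ft_force: [5.3, 0.5, 3.8]
grip_width: -0.002
gripper_force: 2.7
t 16.2 d [0.0029 0.0006 0.0002] rz -0.07167859782393293 yaw 83.4 tcp [0.5613 0.0492 0.0802] j6 4.140313333118828 F [5.3 0.5 3.8] w -0.00227934601960268
```

```bash

python3 jog.py '.002 0 0 0 0 0;.002 0 0 0 0 0;0 0 0 0 0 0'
python3 jog.py '.002 0 0 0 0 0;0 0 0 0 0 0'
python3 -c "
from h import *
go(J(-.038,.1),.08,83.5)"
```

```text
t: 16.45
tcp_pos: [0.558, 0.0496, 0.0802]
tcp_rot: [[-0.993, 0.115, 0.007], [0.115, 0.993, -0.0], [-0.007, 0.001, -1.0]]
ft_force: [7.9, 0.3, 3.8]
grip_width: 0.002
gripper_force: 3.8
t: 16.62
tcp_pos: [0.558, 0.0496, 0.0803]
tcp_rot: [[-0.993, 0.115, 0.01], [0.115, 0.993, -0.0], [-0.01, 0.001, -1.0]]
ft_force: [14.7, -1.0, -4.0]
grip_width: 0.003
gripper_force: 7.4
t 16.6167 d [-0.0005  0.0006  0.0003] rz -0.08861487349820152 yaw 83.4 tcp [0.558  0.0496 0.0803] j6 4.188978245698272 F [14.7 -1.  -4. ] w 0.002860773144971366
```

```bash

python3 jog.py '.002 0 0 0 0 0;0 0 0 0 0 0'
python3 jog.py '-.006 0 0 0 0 0;-.008 0 0 0 0 0;0 0 -.03 0 0 0;0 0 -.03 0 0 0;0 0 -.03 0 0 0;0 0 -.02 0 0 0;0 0 0 0 0 0' 
python3 - <<'E'
from h import *
go(M,.20,111)
from station import robot
f=robot.grab_frame("side"); x,y,w,h=(225,170,120,90);np.savez("side_c.npz",**f)
g=robot.grab_frame("top");np.savez("top_c.npz",**g)
a=cv2.resize(f["pixels"][y:y+h,x:x+w,::-1],None,fx=5,fy=5,interpolation=2)
x,y,w,h=165,145,135,100
b=cv2.resize(g["pixels"][y:y+h,x:x+w,::-1],None,fx=3,fy=3,interpolation=2)
cv2.imwrite("pics/s6.png",cv2.resize(np.hstack([a,cv2.copyMakeBorder(b,0,150,0,0,0)]),None,fx=.796,fy=.796))
E
```

```text
t: 16.78
tcp_pos: [0.558, 0.0495, 0.0805]
tcp_rot: [[-0.993, 0.115, 0.014], [0.115, 0.993, -0.001], [-0.014, 0.001, -1.0]]
ft_force: [22.4, -1.2, -12.1]
grip_width: -0.002
gripper_force: 11.1
t: 17.37
tcp_pos: [0.567, 0.0485, 0.1928]
tcp_rot: [[-0.993, 0.114, 0.006], [0.114, 0.993, -0.0], [-0.006, 0.001, -1.0]]
ft_force: [1.4, -0.1, -0.3]
grip_width: -0.001
gripper_force: 0.0
t 17.3667 d [-0.0296 -0.0993 -0.007 ] rz -27.570388361830695 yaw 83.4 tcp [0.567  0.0485 0.1928] j6 4.095681138882667 F [ 1.4 -0.1 -0.3] w -0.0009723215731851294
```

View pics/s6.png

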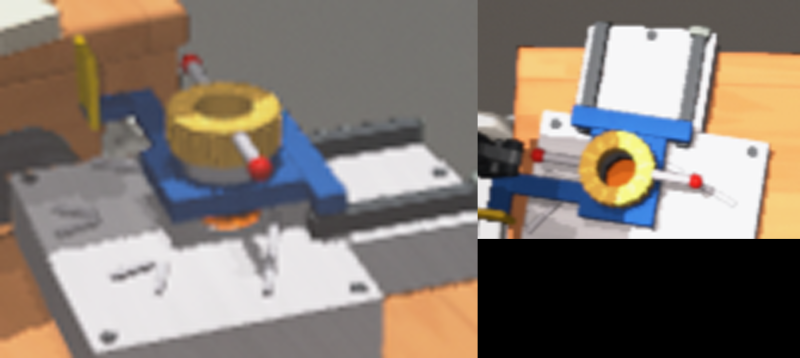

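The shuttle now stands over the barrel, and the balls are at (191,62) and (259,167) in the left half. I locate the red balls precisely with a colour mask.

```bash
cat >> h.py <<'E'
def balls(fr):
    out=[]
    for n,f in fr.items():
        x0,y0,x1,y1=(165,145,290,270) if n=="top" else (215,150,345,270)
        hsv=cv2.cvtColor(np.ascontiguousarray(f["pixels"]),cv2.COLOR_RGB2HSV).astype(int); m=((hsv[...,0]<5)|(hsv[...,0]>174))&(hsv[...,1]>170)&(hsv[...,2]>90)
        k=np.zeros(m.shape,np.uint8); k[y0:y1,x0:x1]=m[y0:y1,x0:x1]
        c=cv2.connectedComponentsWithStats(k); o=np.argsort(-c[2][1:,4])[:2]+1
        print(n,[(c[3][i].round(1).tolist(),int(c[2][i,4])) for i in o]); p=c[3][o]; out.append(p[np.argsort(p[:,0])])
    X=cv2.triangulatePoints(P(fr["top"]),P(fr["side"]),out[0].T.copy(),out[1].T.copy()); X=(X[:3]/X[3]).T
    d=X[0]-X[1]; print(X.round(4),"mid",X.mean(0).round(4),"bar yaw",np.degrees(np.arctan2(d[1],d[0])).round(1),"len",np.linalg.norm(d).round(4))
E
python3 -c "
from h import *
balls(dict(top=np.load('top_c.npz'),side=np.load('side_c.npz')))"
```

```text
top [([189.5, 209.6], 19), ([255.7, 220.9], 18)]
side [([290.0, 211.5], 16), ([271.8, 184.2], 4)]
[[ 0.5932  0.0134  0.1032]
 [ 0.5757 -0.118   0.1004]] mid [ 0.5844 -0.0523  0.1018] bar yaw 82.4 len 0.1326
```

```bash

python3 jog.py '-.01 -.033 0 0 0 0;-.01 -.033 0 0 0 0;-.01 -.033 0 0 0 0;0 0 0 0 0 -7;0 0 0 0 0 -7;0 0 0 0 0 -7;0 0 0 0 0 -6.6;0 0 0 0 0 0' 0.95
python3 -c "
from h import *
go((.5847,-.053),.12,111)"
```

```text
t: 18.13
tcp_pos: [0.5824, -0.0532, 0.1867]
tcp_rot: [[-0.932, -0.363, -0.003], [-0.363, 0.932, 0.001], [0.002, 0.002, -1.0]]
ft_force: [-0.3, 1.1, -0.1]
grip_width: 0.949
gripper_force: 0.0
t 18.1333 d [-0.0024 -0.0008  0.0667] rz 0.3129959830874327 yaw 111.3 tcp [ 0.5824 -0.0532  0.1867] j6 -33.69291494232284 F [-0.3  1.1 -0.1] w 0.9486254503007614
```

```bash

python3 jog.py '-.0025 -.001 .03 0 0 0;0 0 .03 0 0 0;0 0 0.01 0 0 0;0 0 0 0 0 0'
python3 jog.py '0 0 .01 0 0 0;0 0 .01 0 0 0;0 0 .01 0 0 0;0 0 .01 0 0 0;0 0 .006 0 0 0;0 0 0.002 0 0 0;0 0 0 0 0 0'
python3 -c "
from h import *
go((.5847,-.053),.067,111)"
```

```text
t: 18.47
tcp_pos: [0.5834, -0.0527, 0.115]
tcp_rot: [[-0.934, -0.356, -0.007], [-0.356, 0.934, 0.001], [0.006, 0.004, -1.0]]
ft_force: [0.0, -0.2, -0.5]
grip_width: 0.951
gripper_force: 0.0
t: 19.05
tcp_pos: [0.5858, -0.0533, 0.0697]
tcp_rot: [[-0.933, -0.359, -0.001], [-0.359, 0.933, 0.0], [0.001, 0.001, -1.0]]
ft_force: [-0.8, -0.0, -0.2]
grip_width: 0.957
gripper_force: 0.0
t 19.05 d [0.0009 0.0006 0.0027] rz 0.013578219973467753 yaw 111.0 tcp [ 0.5858 -0.0533  0.0697] j6 -33.32982304552557 F [-0.8 -0.  -0.2] w 0.956995067843065
```

```bash

python3 jog.py '0 0 .002 0 0 4;0 0 0 0 0 4;0 0 0 0 0 4;0 0 0 0 0 4;0 0 0 0 0 4;0 0 0 0 0 4;0 0 0 0 0 4;0 0 0 0 0 4'
python3 jog.py '0 0 0 0 0 5;0 0 0 0 0 5;0 0 0 0 0 5;0 0 0 0 0 5;0 0 0 0 0 5;0 0 0 0 0 5;0 0 0 0 0 5;0 0 0 0 0 5'
python3 -c "
from h import *
from station import robot
go((.5847,-.053),.067,111);print(robot.read_state()['wrist_torque'])"
```

```text
t: 19.72
tcp_pos: [0.5856, -0.0532, 0.0684]
tcp_rot: [[-0.981, 0.194, -0.001], [0.194, 0.981, 0.0], [0.001, -0.0, -1.0]]
ft_force: [-1.8, 0.8, -1.4]
grip_width: 0.95
gripper_force: 1.0
t: 20.38
tcp_pos: [0.5859, -0.053, 0.0685]
tcp_rot: [[-0.626, 0.779, -0.0], [0.779, 0.626, 0.001], [0.001, 0.0, -1.0]]
ft_force: [-1.2, 1.7, -1.1]
grip_width: 0.952
gripper_force: 0.9
t 20.3833 d [ 0.0007 -0.0009  0.0015] rz -72.20985759450326 yaw 38.8 tcp [ 0.5859 -0.053   0.0685] j6 38.90871075057191 F [-1.2  1.7 -1.1] w 0.9524603856494689
[0.32692504 0.24274705 0.09352656]
```

```bash

python3 jog.py '0 0 .0015 0 0 5;0 0 0 0 0 5;0 0 0 0 0 5;0 0 0 0 0 5;0 0 0 0 0 5;0 0 0 0 0 5;0 0 0 0 0 5;0 0 0 0 0 5'
python3 jog.py '0 0 0 0 0 5;0 0 0 0 0 5;0 0 0 0 0 5;0 0 0 0 0 5;0 0 0 0 0 4;0 0 0 0 0 4;0 0 0 0 0 3;0 0 0 0 0 2'
python3 jog.py '0 0 0 0 0 2;0 0 0 0 0 2;0 0 0 0 0 0'
python3 -c "
from h import *
from station import robot
go((.5847,-.053),.067,-44);print(robot.read_state()['wrist_torque'])"
```

```text
t: 21.05
tcp_pos: [0.5863, -0.0531, 0.0671]
tcp_rot: [[0.021, 1.0, 0.001], [1.0, -0.021, 0.0], [0.0, 0.0, -1.0]]
ft_force: [0.3, 1.6, -0.4]
grip_width: 0.946
gripper_force: 1.0
t: 21.72
tcp_pos: [0.5858, -0.0538, 0.067]
tcp_rot: [[0.561, 0.827, -0.001], [0.827, -0.561, -0.001], [-0.001, 0.0, -1.0]]
ft_force: [-1.2, -3.4, -1.5]
grip_width: 0.948
gripper_force: 1.4
t: 21.97
tcp_pos: [0.5858, -0.0537, 0.0669]
tcp_rot: [[0.617, 0.787, -0.001], [0.787, -0.617, -0.001], [-0.001, 0.0, -1.0]]
ft_force: [-1.3, -0.4, -2.3]
grip_width: 0.949
gripper_force: 1.2
t 21.9667 d [-0.0001 -0.0013 -0.0001] rz 5.919702088141975 yaw -38.1 tcp [ 0.5858 -0.0537  0.0669] j6 115.75081990894144 F [-1.3 -0.4 -2.3] w 0.949066628293026
[-0.33653611  0.29886481  0.09710389]
```

```bash

for i in 1 2 3; do python3 jog.py '0 0 0 0 0 2;0 0 0 0 0 2;0 0 0 0 0 0'
python3 -c "
from h import *
from station import robot
go((.5847,-.053),.067,-44);print(robot.read_state()['wrist_torque'])"; done
```

```text
t: 22.22
tcp_pos: [0.5858, -0.0536, 0.0668]
tcp_rot: [[0.669, 0.743, -0.001], [0.743, -0.669, -0.0], [-0.001, -0.0, -1.0]]
ft_force: [-2.3, -1.8, -1.9]
grip_width: 0.947
gripper_force: 1.2
t 22.2167 d [-0.0003 -0.0012 -0.0002] rz 1.9881990101383735 yaw -42.0 tcp [ 0.5858 -0.0536  0.0668] j6 119.6853888756199 F [-2.3 -1.8 -1.9] w 0.9470661963174355
[-0.40637309  0.33757633  0.11235299]
t: 22.47
tcp_pos: [0.5854, -0.0537, 0.0666]
tcp_rot: [[0.719, 0.695, -0.001], [0.695, -0.719, -0.001], [-0.002, -0.0, -1.0]]
ft_force: [-3.5, -2.9, -2.3]
grip_width: 0.948
gripper_force: 2.4
t 22.4667 d [ 0.     -0.001  -0.0004] rz -1.9846006258233189 yaw -46.0 tcp [ 0.5854 -0.0537  0.0666] j6 123.65212475135772 F [-3.5 -2.9 -2.3] w 0.9481601822171997
[-0.65323987  0.62140032  0.27163445]
t: 22.72
tcp_pos: [0.5852, -0.0538, 0.0666]
tcp_rot: [[0.762, 0.648, -0.002], [0.648, -0.762, -0.002], [-0.003, 0.0, -1.0]]
ft_force: [-5.3, -6.5, -2.8]
grip_width: 0.949
gripper_force: 53.0
t 22.7167 d [ 0.0002 -0.0009 -0.0004] rz -5.598407314571688 yaw -49.6 tcp [ 0.5852 -0.0538  0.0666] j6 127.29754105697498 F [-5.3 -6.5 -2.8] w 0.9489963666105868
[-1.47749174  0.87770603  4.77087036]
```

The torque jumped to 4.8 N·m, so the ring is at its stop. I back off, lift and check.

```bash

python3 jog.py '0 0 0 0 0 -5;0 0 0 0 0 -5;0 0 0 0 0 -5;0 0 -.02 0 0 0;0 0 -.03 0 0 0;0 0 -.035 0 0 0;0 0 -.035 0 0 0;0 0 0 0 0 0'
python3 jog.py '-.03 -.025 -.02 0 0 0;-.03 -.025 -.02 0 0 0;-.03 -.025 -.01 0 0 0;-.03 -.025 0 0 0 0;-.03 -.025 0 0 0 0;-.03 -.025 0 0 0 0;0 0 0 0 0 0;0 0 0 0 0 0'
python3 - <<'E'
from h import *
go(M,.2)
from station import robot
fr={n:robot.grab_frame(n) for n in("top","side")}
f,g=fr["side"],fr["top"]
x,y,w,h=225,170,120,90; a=cv2.resize(f["pixels"][y:y+h,x:x+w,::-1],None,fx=4,fy=4,interpolation=2)
x,y,w,h=165,145,105,120; b=cv2.resize(g["pixels"][y:y+h,x:x+w,::-1],None,fx=3,fy=3,interpolation=2)
cv2.imwrite("pics/s7.png",np.hstack([a,b]))
balls(fr)
E
```

```text
t: 23.38
tcp_pos: [0.5901, -0.0538, 0.1941]
tcp_rot: [[0.571, 0.821, 0.011], [0.821, -0.571, -0.002], [0.005, 0.01, -1.0]]
ft_force: [1.8, -0.6, 0.1]
grip_width: 0.952
gripper_force: 0.0
t: 24.05
tcp_pos: [0.3631, -0.1142, 0.2354]
tcp_rot: [[0.574, 0.819, 0.002], [0.819, -0.574, -0.001], [0.001, 0.002, -1.0]]
ft_force: [0.9, -0.3, 0.4]
grip_width: 0.949
gripper_force: 0.0
t 24.05 d [0.177  0.1468 0.0359] rz None yaw -35.0 tcp [ 0.3631 -0.1142  0.2354] j6 96.49331878440303 F [ 0.9 -0.3  0.4] w 0.9492024719138747
top [([254.6, 203.1], 17), ([192.4, 228.6], 15)]
side [([304.1, 211.7], 13), ([257.9, 193.4], 9)]
[[ 0.5572  0.0083  0.0903]
 [ 0.6124 -0.1127  0.0889]] mid [ 0.5848 -0.0522  0.0896] bar yaw 114.5 len 0.133
```

View pics/s7.png

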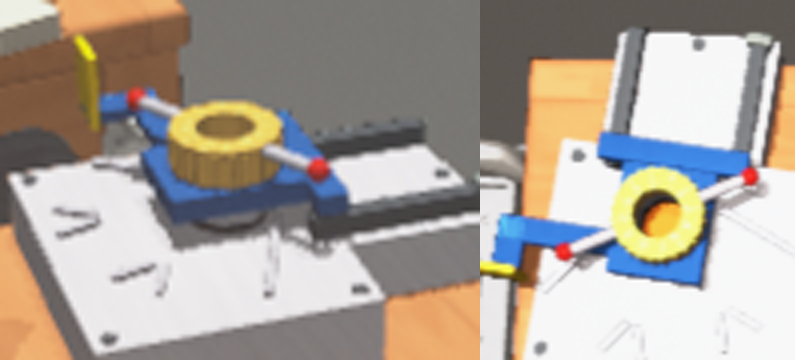

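The ball end is at yaw 114.5°, which matches 2.6 rad, and at a height of 89 mm. The shuttle is still over the barrel and the arm is clear of everything.

```bash
python3 -c "
from station import robot
print(robot.hand_in())"
```

```text
the job is handed in; nothing more can be done
None
```

The magnifier is assembled and handed in: lens, spacer and filter are in the barrel in that order, the shuttle is at its stop over the barrel, and the retaining ring is turned to its stop (measured at about 2.6 rad) at 24 s on the robot's clock.

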